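# Put the fallen paint bottle away in the door rack and latch the cabinet

## Task

Stand the teal paint bottle that lies on the wooden rest upright on the bench and let go of it. Then take it again by its black cap, lift it and stand it in the rack on the inside of the cabinet's open blue door, let go, and push the door shut until the catch snaps and the door stays fully closed with the bottle still standing in its rack. Leave the other bottles, the tape and the mug where they are.

Things in the scene. Friction and masses are not known exactly. Their poses are not given: they have to be found in the camera images.
- paint_teal: loose small paint bottle with teal label and paint and a black cap, 45 g, 74 mm long: body 38 mm in diameter for the lowest 50 mm, then a shoulder, cap 32 mm in diameter for the top 20 mm. Origin: centre of its flat base; z axis runs from base to cap. It starts lying level on the wooden rest, its axis about 32 mm above the bench
- bottle_rest: fixed wooden rest with two low rails, 46 mm long (its x axis), 28 mm wide, 15.5 mm high, narrower than the bottle that lies on it, cap to the rest's +x; the rest is under the lower 50 mm of the bottle. Origin: centre of its underside on the bench
- paint_cabinet: fixed grey steel cabinet, 184 mm wide, 115 mm deep, 120 mm high, open at the front toward the robot; two spare bottles stand at its back. Origin: under the middle of the front opening, on the bench; x points to its back, y to the hinge side (the left as the robot sees it), z up
- door (a joint): opening angle of the blue door about its upright hinge at the cabinet's left front edge (rad): 0 fully shut, up to 1.5, swinging toward the robot; it stays where it is left (1 to 2 N at the push spot moves it; jerks can topple what stands in its rack). A ball catch stops it at about 0.065; 10 to 12 N at the push spot snaps it over, then it draws the door to 0 and holds it
- door_hinge (a point): point on the door's hinge axis, 60 mm above the bench; the frame turns with the door: y points from the free edge to the hinge, x points from the outer face to the inner face, z up. The door panel is 182 mm long from the hinge, 10 mm thick (x = -10 to 0 mm), its top edge 114.5 mm above the bench
- rack (a point): centre of the standing room on the floor of the aluminium rack on the door's inner face, 22 mm above the bench; axes as door_hinge. The floor is free for 57 mm in x (from the panel, at x = -29 mm, to the front rail) and 108 mm in y; front rail and end walls reach 48 mm above the bench. It turns with the door
- push_spot (a point): point on the door's outer face, 130 mm from the hinge and 85 mm above the bench, a flat clear place to push; axes as door_hinge. A small black pull strip, 14 mm proud, stands 40 mm from it toward the free edge
- paint_white: loose bystander: white paint bottle with black cap, 39 mm in diameter, 74 mm high, standing; origin: centre of its base
- paint_fuchsia: loose bystander: bright pink paint bottle with black cap, 39 mm in diameter, 74 mm high, standing; origin: centre of its base
- tape_red: loose bystander: roll of red tape lying flat, 73 mm in diameter, 19 mm high; origin: centre of its underside
- mug: loose bystander: blue and white striped mug, 84 mm wide, 115 mm with handle, 95 mm high; origin on its underside
Mind the look-alikes: they are no part of the job. What is shaped like the paint_teal but orange is not meant.

How it is judged (in metres and radians):
On the way, in this order (a step that is already met when the one before it is completed fails the run):
1. the teal bottle stands upright on the bench, let go (angle between paint_teal's own z axis and vertical below 0.1 rad and height (world z) of paint_teal below 0.005 m and contact force between paint_teal and the fingers below 0.1 N), for 0.2 s.
2. the teal bottle is lifted by its cap, the grasp point level with the cap (over 45 mm above the base) (contact force between paint_teal and the fingers above 0.5 N and height (world z) of paint_teal above 0.02 m and angle between paint_teal's own z axis and vertical below 0.5 rad and z of the grasp point in the frame of paint_teal above 0.045 m), for 0.1 s.
3. the teal bottle stands upright in the rack of the open door, let go (angle between paint_teal's own z axis and vertical below 0.1 rad and z of paint_teal in the frame of rack between -0.004 and 0.004 m and horizontal distance between paint_teal and rack below 0.045 m and contact force between paint_teal and the fingers below 0.1 N and value of joint door above 0.3 rad), for 0.2 s.
At the end, for the whole second after the job is handed in: the door is held shut by its catch (opening under 0.015 rad), and the teal bottle stands at rest on the rack floor inside, upright within 0.1 rad and within 45 mm of the rack's centre (value of joint door below 0.015 rad and contact force between paint_cabinet and the arm below 0.1 N and angle between paint_teal's own z axis and vertical below 0.1 rad and z of paint_teal in the frame of rack between -0.004 and 0.004 m and horizontal distance between paint_teal and rack below 0.045 m and linear speed of paint_teal below 0.02 m/s); the robot touches nothing.
It fails at once if the white bottle is moved by more than 30 mm (distance of paint_white from where it was at the start of the episode above 0.03 m).
It fails at once if the pink bottle is moved by more than 30 mm (distance of paint_fuchsia from where it was at the start of the episode above 0.03 m).
It fails at once if the red tape is moved by more than 30 mm (distance of tape_red from where it was at the start of the episode above 0.03 m).
It fails at once if the mug is moved by more than 30 mm (distance of mug from where it was at the start of the episode above 0.03 m).
It also fails if it takes over 67 s, if anything falls off the work surface, if the arm or the gripper's body presses on something with over 40 N, if the wrist force passes 120 N, or if a joint passes its speed limit or range.

## Robot

A 7-joint arm with a two-finger parallel gripper is mounted at the origin on a cart in front of the work surface, level with it; the furniture and walls round the work are solid. World frame = base frame: x ahead of the robot, y to its left, z up, the work surface at z = 0. Lengths are in mm, angles in degrees, forces in N, time in s.
With the tool pointing down it reaches from about 350 to 900 mm from the base axis. Payload 19.9 kg.
Tool frame: the origin (TCP) lies midway between the tips of the shut fingers; the grasp point (between the pads) lies 19 mm behind it; z points along the fingers, y is the line along which they close (so a half turn about z gives the same grasp; the last joint's range is limited). The gripper opens to 85 mm and grips with 20 to 120 N. Pads are 22 mm wide; open, the fingers measure 114 mm over their backs; the gripper's body (76 mm by 85 mm) begins 54 mm behind the grasp point. The pads swing forward as they close: fully open they stand 13 mm farther back than shut.
Start: joints at [-71.075, 23.915, -0.59, 92.452, 0.269, 63.638, -3.037], TCP at [227.046, 582.281, 231.26] pointing down, gripper open.
Joint ranges: [-161.28, 161.28], [-22.2, 115.67], [-73.04, 71.86], [3.21, 147.25], [-68.34, 248.33], [10.77, 114.83], [-161.83, 161.83]. Speed limits (degrees/s): [108.29, 108.29, 136.94, 136.94, 172.46, 172.46, 172.46].

## Interface

Orientations are given as a 3x3 rotation matrix whose columns are the frame's x, y, z axes.
In Python, from station import bot, imaging, workorder gives the robot as it stands. Calls block until the motion is done:
- bot.move_ptp(position, orientation): joint-space move of the TCP to a pose.
- bot.movel(position, ori=None, max_speed=150, contact_N=None): straight line of the TCP; ori=None keeps the orientation; max_speed is the mean speed in mm/s. With contact_N (N) it stops when the force on the tool has changed by that much, and returns True; else False.
- bot.move_joints(angles): joint-space move.
- bot.move_gripper(opening, force=None): opening from 0.0 (shut) to 1.0 (fully open); force is the grip in N (None keeps the last); returns when the fingers have stopped.
- bot.hold(seconds).
- bot.ik(position, orientation): joint angles nearest the present ones, or None.
- imaging.read_camera(name): name is "scene" or "side" or "wrist"; returns the picture (480x640x3 uint8, red, green, blue); there is no depth.
- imaging.calibration(name): a dict with "fx", "fy", "cx", "cy" (pixels), "eye" and "rotation" of the camera in the world. Camera axes: x right, y down, z forward; pixel columns grow to the right and rows downward; lengths in mm; the calibration is good to about 2 mm. A picture is of the moment at which its call begins: read the wrist's pose just before it. calibration takes no time and is no camera call; for the wrist camera it gives the pose at the moment of the call.
A pose or a line that the arm cannot do raises bot.PlanningError and nothing moves.
- workorder.close_job(): hands the job in; it is judged then, once.
Readings, each from a call of its own:
- bot.get_t(): time.
- bot.get_joint_positions(): joint angles.
- bot.get_joint_vel(): joint speeds.
- bot.get_tau(): joint torques, N m.
- bot.get_position(): TCP position.
- bot.get_eef_rot(): TCP orientation.
- bot.get_contact_force(): force on the tool from outside, world axes, zero at the start.
- bot.get_moment(): the same for the moment, N m.
- bot.get_gripper_width(): opening from 0.0 (shut) to 1.0 (fully open).
- bot.get_gripper_force(): force on a finger pad.
Only numpy, scipy, OpenCV 4.12 (cv2) and the standard library are available. Lean on these libraries where they do the work, as an engineer would, in place of code of your own. Each camera call takes 0.05 s, during which the arm holds its last target. There are 200 camera calls.

## Working session

There is one attempt and no reset: what is moved stays moved. The work goes in short steps, each a Python script; the robot and the scene stay as the last script left them, time stands still between calls to the robot, and variables do not carry over. Pictures are saved under pics/ and viewed, at most 10 in all, crops included, and the job is handed in when it is done.

```bash
mkdir -p pics; ls; python3 - <<'E'
from station import bot, imaging
import cv2, numpy as np
for n in ("scene","side"):
    c=imaging.calibration(n); print(n,c)
    cv2.imwrite(f"pics/{n}0.png",imaging.read_camera(n)[:,:,::-1])
print(bot.get_t(),bot.get_eef_rot())
E
```

```text
pics
scene {'fx': 603.7365597971509, 'fy': 603.7365597971509, 'cx': 314.38402469731477, 'cy': 242.81445831408809, 'eye': array([-529.49421721, -598.55241751,  666.5365817 ]), 'rotation': array([[ 0.51341954, -0.38152379,  0.76866116],
       [-0.85811083, -0.22116253,  0.46339286],
       [-0.00679635, -0.89751141, -0.44093886]])}
side {'fx': 608.6062736562081, 'fy': 608.6062736562081, 'cx': 323.82719491093576, 'cy': 230.33894687197198, 'eye': array([ 129.64996041, 1319.57366251,  785.31337509]), 'rotation': array([[-0.96237799, -0.13768624,  0.23424582],
       [-0.27119536,  0.43348556, -0.85938544],
       [ 0.01678337, -0.89058002, -0.45451683]])}
0.1 [[-9.31671740e-01  3.63301074e-01 -3.12914189e-04]
 [ 3.63301197e-01  9.31671144e-01 -1.05836391e-03]
 [-9.29716260e-05 -1.09972985e-03 -9.99999391e-01]]
```

View pics/scene0.png

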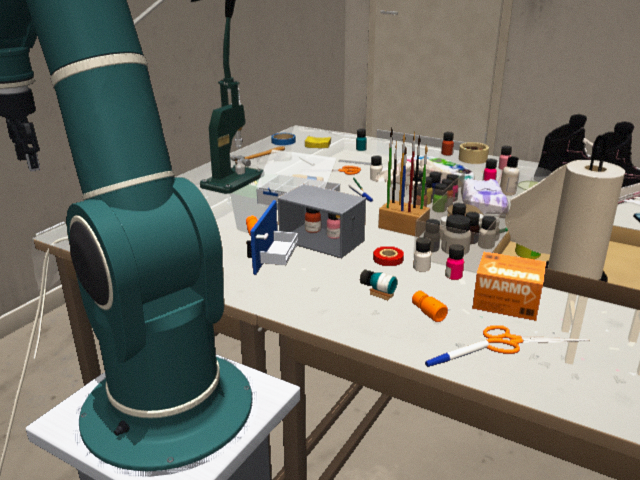

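View pics/side0.png

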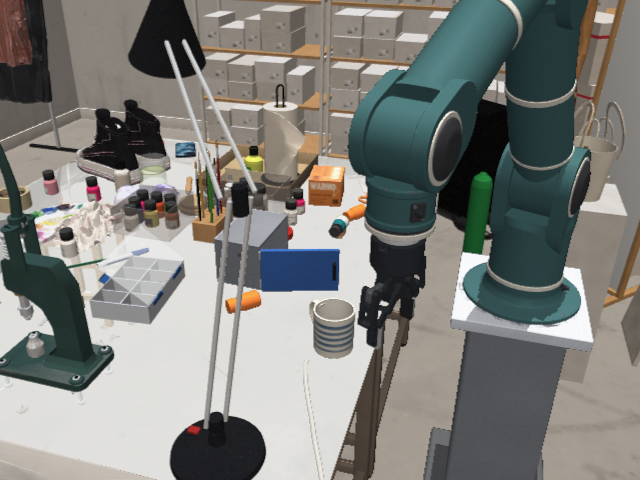

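The scene view shows the teal bottle lying at about (380,281) with its cap to the left at (367,278). The cabinet is at (322,215) and the door spans (275,203) to (253,240). In the side view the door's outer face spans (259,250) to (339,250) along its top edge, and the mug is at (333,327).

```bash
cat > h.py <<'E'
from station import bot, imaging, workorder
import cv2, numpy as np
def ray(c,u,v,z):
    d=c["rotation"]@np.array([(u-c["cx"])/c["fx"],(v-c["cy"])/c["fy"],1.])
    return c["eye"]+d*(z-c["eye"][2])/d[2]
def proj(c,p):
    q=(np.asarray(p,float)-c["eye"])@c["rotation"]
    return q[...,:2]/q[...,2:]*[c["fx"],c["fy"]]+[c["cx"],c["cy"]]
def down(a):  # tool down, closing axis y at angle a (deg) in world
    a=np.radians(a); y=np.array([np.cos(a),np.sin(a),0]); z=np.array([0,0,-1.])
    return np.column_stack([np.cross(y,z),y,z])
def snap(n,name,crop=None,s=1):
    c=imaging.calibration(n); im=imaging.read_camera(n)
    if crop: im=im[crop[1]:crop[3],crop[0]:crop[2]]
    if s!=1: im=cv2.resize(im,None,fx=s,fy=s,interpolation=cv2.INTER_CUBIC)
    cv2.imwrite(f"pics/{name}.png",im[:,:,::-1]); return c
E
python3 - <<'E'
from h import *
np.set_printoptions(precision=1,suppress=True)
S=imaging.calibration("scene");D=imaging.calibration("side")
for n,c,u,v,z in [("cap",S,367,278,32),("base",S,396,285,32),("hingetop",S,275,203,114.5),("freetop",S,253,240,114.5),("freebot",S,254,270,5),
 ("hingeD",D,259,250,114.5),("freeD",D,339,250,114.5),("cabR",S,339,220,120),("cabL",S,279,197,120),("mug",D,333,350,0),("mugtop",D,333,304,95)
 ,("tape",S,389,258,5),("white",S,422,267,0),("pink",S,455,276,0),("orange",S,430,312,15)]:
    print(n,ray(c,u,v,z))
c=imaging.calibration("wrist");R=bot.get_eef_rot();print(c["fx"],R.T@(c["eye"]-bot.get_position()),R.T@c["rotation"])
E
```

```text
cap [ 487.1 -115.8   32. ]
base [ 490.9 -181.1   32. ]
hingetop [571.3 174.5 114.5]
freetop [379.8  99.8 114.5]
freebot [434.1 143.6   5. ]
hingeD [589.2 190.4 114.5]
freeD [415.6 135.8 114.5]
cabR [549.4 -12.5 120. ]
cabL [596.8 179.9 120. ]
mug [370.1 348.5   0. ]
mugtop [379.1 323.5  95. ]
tape [642.3 -97.4   5. ]
white [ 648.4 -178.1    0. ]
pink [ 645.8 -257.9    0. ]
orange [ 454.5 -271.4   15. ]
397.00195530399526 [  67.5    0.9 -142.8] [[-0.  -1.  -0.3]
 [ 1.  -0.   0. ]
 [-0.  -0.3  1. ]]
```

```bash
python3 - <<'E'
from h import *
np.set_printoptions(precision=1,suppress=True)
D=imaging.calibration("side");print("lamp",ray(D,217,445,0))
bot.move_ptp([200,400,330],down(90))
bot.move_ptp([430,150,330],down(90))
c=snap("wrist","w1"); print(c)
bot.move_ptp([450,-130,280],down(90))
c=snap("wrist","w2"); print(c,bot.get_t())
import pickle
E
```

```text
lamp [490.6 649.    0. ]
{'fx': 397.00195530399526, 'fy': 397.00195530399526, 'cx': 316.99190394668585, 'cy': 240.34633733438156, 'eye': array([362.6, 152. , 472.5]), 'rotation': array([[-0. ,  1. ,  0.3],
       [ 1. ,  0. ,  0. ],
       [ 0. ,  0.3, -1. ]])}
{'fx': 397.00195530399526, 'fy': 397.00195530399526, 'cx': 316.99190394668585, 'cy': 240.34633733438156, 'eye': array([ 383.3, -128. ,  422.9]), 'rotation': array([[-0. ,  1. ,  0.3],
       [ 1. ,  0. ,  0. ],
       [ 0. ,  0.3, -1. ]])} 3.4333
```

View pics/w1.png

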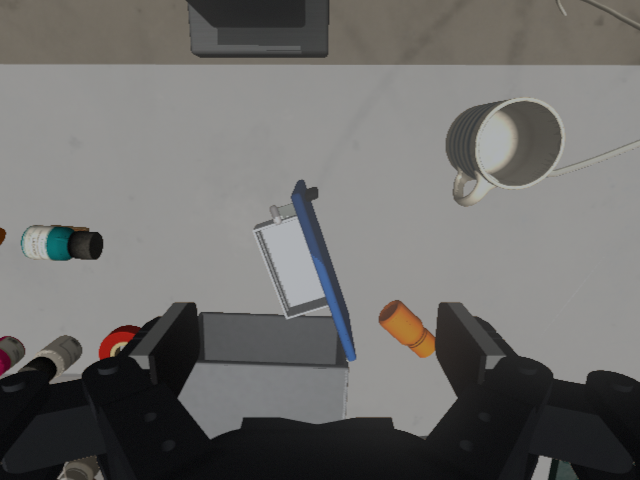

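View pics/w2.png

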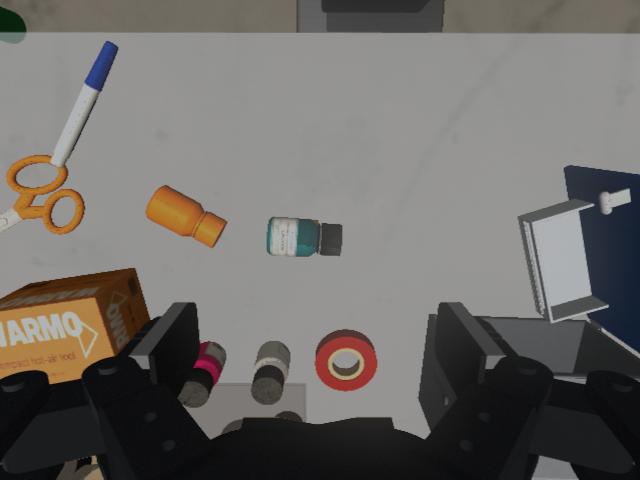

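The first wrist view shows the door's top edge from the free end (298,183) to the hinge (350,357). The rack's front rail runs from (254,231) to (288,318). The second shows the teal bottle with its base at (267,236) and its cap end at (342,239).

```bash
python3 - <<'E'
from h import *
np.set_printoptions(precision=1,suppress=True)
c=imaging.calibration("wrist")
for n,u,v,z in [("base",267,236,32),("capend",342,239,32),("tape",346,361,19)]: print(n,ray(c,u,v,z)[:2])
c["eye"]=np.array([362.6,152,472.5])
P={n:ray(c,u,v,z)[:2] for n,u,v,z in [("base",23,243,32),("capend",102,246,32),("free",298,183,114.5),("hinge",352,357,114.5),("rf",254,231,48),("rh",288,318,48),("wallf",296,216,48),("wallh",328,303,48),("cabfrontL",347,366,120),("cabfrontR",199,366,120),("cabfloorL",341,315,0),("mughandle",466,200,60)]}
for n in P: print(n,P[n])
d=P["hinge"]-P["free"];e=P["rh"]-P["rf"];print(np.linalg.norm(d),np.degrees(np.arctan2(*d[::-1])),np.linalg.norm(e),np.degrees(np.arctan2(*e[::-1])))
print((P["rf"]+P["rh"])/2)
E
```

```text
base [ 487.2 -178.4]
capend [ 490.3 -101.9]
tape [639.6 -93.7]
base [ 488.6 -186.5]
capend [492.  -95.9]
free [408.4 135.2]
hinge [585.2 188.4]
rf [469.8  83. ]
rh [575.  118.7]
wallf [452.8 129.5]
wallh [555.8 165.4]
cabfrontL [592. 183.]
cabfrontR [592.3  33.5]
cabfloorL [594.6 184.1]
mughandle [432.8 308.7]
184.60063819146797 16.726278998494397 111.04556447564859 18.722281597985084
[522.4 100.9]
```

```bash
cat > p.py <<'E'
from h import *
from scipy.spatial.transform import Rotation as Ro
np.set_printoptions(precision=1,suppress=True)
base=np.array([487.3,-178,32.]); cap=np.array([490.,-103,32]); b=(cap-base)/np.linalg.norm(cap-base)
side=np.array([b[1],-b[0],0.])          # closing axis
def tilted(a,s=1):                       # a: deg from straight down, + = fingers toward cap direction
    z=Ro.from_rotvec(side*np.radians(a)).apply([0,0,-1.]); y=s*side
    return np.column_stack([np.cross(y,z),y,z])
H=27.
def pose(a,g,s=1):                       # TCP pose for grasp point g
    R=tilted(a,s); return g+19*R[:,2],R
g0=base+H*b
up=np.array([480.,-50,H])
E
python3 - <<'E'
from p import *
print(tilted(-45)[:,2],tilted(45)[:,2])
for s in (1,-1):
  for a in (30,40,50):
    print(s,a,[bot.ik(*pose(x,g,s)) for x,g in ((-a,g0),(-a,g0+[0,0,100]),(90-a,up),(90-a,up+[0,0,60]))])
E
```

```text
[-0.  -0.7 -0.7] [ 0.   0.7 -0.7]
1 30 [array([-38.9,  45.2,  45.5, 120.3,  -1.1,  27.1,  -3.6]), array([-37.8,  30. ,  43.3, 119.1,  15.7,  39.5, -12.9]), array([ 29.8,  50.4,  -0.6, 108.2, -54. ,  71. ,  69.7]), array([ 21.6,  44.3,   9.8, 109.9, -57.5,  78.9,  69.2])]
1 40 [array([-39.7,  46.8,  40.1, 119.7,  22.5,  30.8, -30.2]), array([-39.8,  32.8,  39.9, 119.3,  29.3,  42.8, -29. ]), array([ 27.1,  45.1,  -0.6, 111.3, -51.4,  62.3,  65.5]), array([ -3.7,  46.5,  39.4, 113. , -67.1,  85.7,  74.7])]
1 50 [array([-42.4,  51.3,  38.3, 118.5,  33.2,  36.6, -44.6]), array([-37.8,  35.3,  32.4, 118.9,  42.1,  49.8, -44.1]), array([ -4.9,  47.1,  35.5, 115. , -67.3,  71.8,  74.4]), array([ -9.9,  42.3,  42.5, 115.3, -64.5,  76.8,  70.3])]
-1 30 [array([-31.2,  40.4,  35. , 120.1,  17. ,  28.7, 160.2]), array([-31.2,  27.3,  34.6, 118.9,  22.9,  41.3, 160.6]), array([  13.4,   52.9,   20.1,  108.8,  -65. ,   82.6, -102.2]), array([   5.7,   48.9,   30.5,  110.4,  -66.6,   90.4, -103.7])]
-1 40 [array([-38.3,  45.9,  38.2, 119.7,  25.4,  31.5, 147.3]), array([-37.4,  31.8,  36.9, 119.2,  31.7,  43.8, 148.9]), array([   2.7,   50.5,   30.5,  112.1,  -67.8,   79.1, -102.5]), array([  -4.8,   47.2,   40.9,  113.1,  -67.8,   86.7, -104.8])]
-1 50 [array([-43.4,  52. ,  39.6, 118.5,  31.4,  35.9, 136.9]), array([-41.9,  37.1,  37.8, 119. ,  38.4,  47.5, 139.1]), array([  -1.1,   45.2,   30.4,  114.9,  -64.7,   68.5, -107.3]), array([  -8.7,   41.6,   40.9,  115.3,  -63.7,   75.8, -110.2])]
```

```bash
python3 - <<'E'
from p import *
a=42
bot.move_gripper(1.0,30)
bot.move_ptp(*pose(-a,g0+[0,0,110]))
bot.movel(pose(-a,g0)[0],max_speed=120,contact_N=6)
print(bot.get_position(),pose(-a,g0)[0])
bot.move_gripper(0.0,30); print(bot.get_gripper_width(),bot.get_gripper_force())
bot.movel(pose(-a,g0+[0,0,110])[0],max_speed=120)
p,R=pose(90-a,up+[0,0,60]); bot.move_ptp(p,R)
print(bot.get_gripper_width(),bot.get_contact_force(),bot.get_t())
snap("scene","s2",(280,170,520,350),3)
E
```

```text
[ 488.  -163.8   18.4] [ 487.8 -163.7   17.9]
0.44002313029065987 32.05657357291784
0.44142117638491857 [-0.3 -0.2 -0.6] 10.025
```

View pics/s2.png

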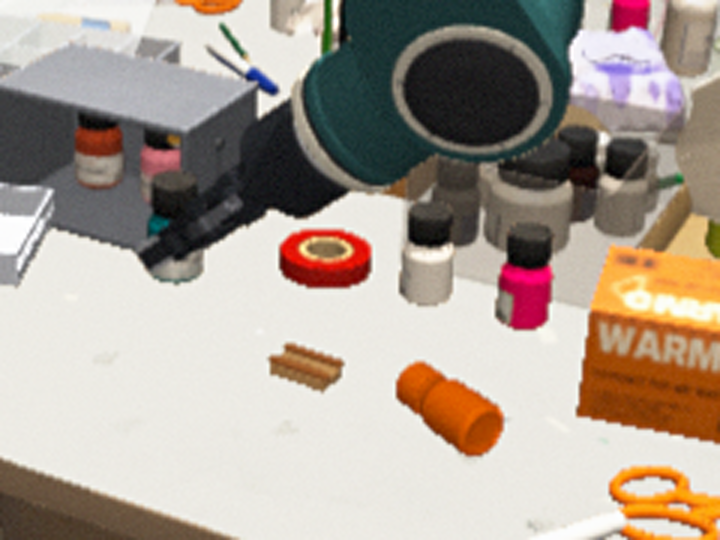

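The crop shows the bottle held upright in the gripper at about (175,225), and the bystanders have not moved. Next I lower it and let go.

```bash
python3 - <<'E'
from p import *
a=42; p,R=pose(90-a,up)
print(bot.movel(p+[0,0,-6],max_speed=40,contact_N=2.5),bot.get_position()-p,bot.get_contact_force())
bot.hold(0.2); bot.move_gripper(0.7); bot.hold(0.3)
q=bot.get_position(); bot.move_gripper(1.0)
bot.movel(q-90*R[:,2],max_speed=150)
bot.move_ptp([440,-50,230],down(17.5+180) if bot.ik([440,-50,230],down(197.5)) is not None and abs(bot.ik([440,-50,230],down(197.5))[6])<abs(bot.ik([440,-50,230],down(17.5))[6]) else down(17.5))
print(bot.get_joint_positions(),bot.get_eef_rot()[:,1],bot.get_t())
c=snap("wrist","w3"); print(c["eye"],c["rotation"])
E
```

```text
True [0.1 0.  0.9] [ 2.3 -0.6  4.9]
[-28.3   5.3  32.8 118.1  -3.4  57.6  23.7] [ 1.   0.3 -0. ] 14.5083
[420.1  15.2 372.2] [[ 1.   0.3  0.1]
 [ 0.3 -0.9 -0.3]
 [-0.   0.3 -1. ]]
```

View pics/w3.png

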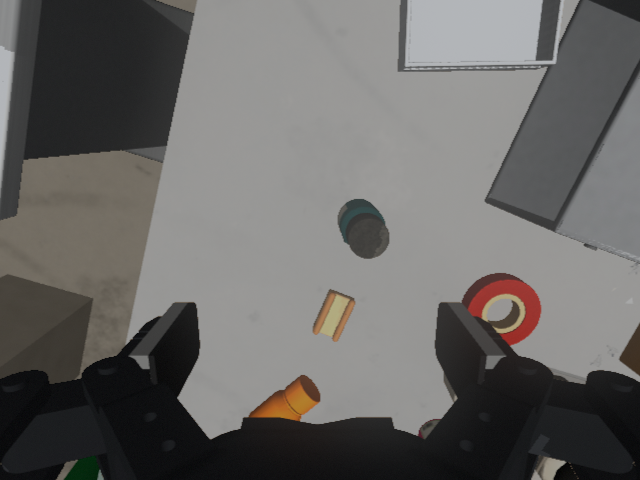

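The bottle stands upright and free with its cap top at (369,238). The rack's front rail runs from (401,68) to (556,65).

```bash
python3 - <<'E'
from p import *
c=imaging.calibration("wrist")
t=ray(c,369,238,74);print("cap",t)
A=ray(c,401,68,48);B=ray(c,556,65,48);d=(B-A)[:2];print(A,B,np.linalg.norm(d),np.degrees(np.arctan2(d[1],d[0])))
u=d/np.linalg.norm(d);n=np.array([u[1],-u[0]]);print("rack",((A+B)/2)[:2]-30*n)
t[:2]=t[:2]
R=down(17.5)
bot.move_gripper(0.8)
bot.move_ptp([t[0],t[1],150],R)
print(bot.movel([t[0],t[1],52],max_speed=100,contact_N=5),bot.get_position())
bot.move_gripper(0,30);print(bot.get_gripper_width(),bot.get_gripper_force())
bot.movel([t[0],t[1],175],max_speed=120);bot.hold(0.1)
print(bot.get_gripper_width(),bot.get_t())
E
```

```text
cap [482.2 -49.8  74. ]
[466.4  77.3  48. ] [577.1 114.2  48. ] 116.68069825755843 18.441826446850058
rack [512.2 124.2]
False [482.5 -49.8  52.5]
0.371882669767586 29.06355879502371
0.3705044367298289 18.1417
```

```bash
python3 - <<'E'
from p import *
bot.move_ptp([490,60,190],down(18))
bot.move_ptp([512.5,127,185],down(18))
c=snap("wrist","w4");print(bot.get_position(),bot.get_gripper_width(),bot.get_t())
E
```

```text
[512.5 125.7 184.6] 0.37584375828319355 19.0917
```

View pics/w4.png

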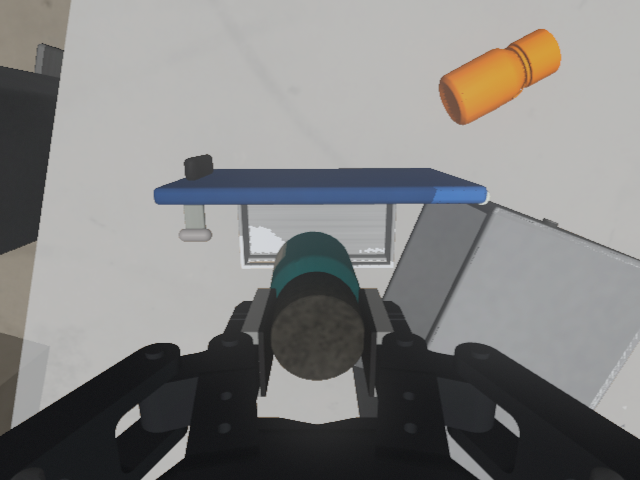

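The bottle hangs over the rack. The door's inner top edge is at row 203, from u=155 to 486. The rack's rail outer edge is at row 267, from u=241 to 394, and the bottle is held straight.

```bash
python3 - <<'E'
from p import *
c=imaging.calibration("wrist");p=bot.get_position();R=bot.get_eef_rot()
print("yaw",np.degrees(np.arctan2(R[1,1],R[0,1])))
f=lambda u,v,z:(ray(c,u,v,z)-p)@R   # tool frame
for n,u,v,z in [("doorL",160,203,114.5),("doorR",484,203,114.5),("railL",241,267,48),("railR",394,266,48),("railinL",250,257,48),("railinR",387,256,48),("panelL",248,203,114.5)]: print(n,f(u,v,z)[:2],ray(c,u,v,z)[:2])
print("captop centre",f(317,330,206))
E
```

```text
yaw 17.911461729010586
doorL [ 30.3 -84.5] [422.8 128.5]
doorR [30.3 91.2] [589.9 182.6]
railL [-29.7 -55.9] [468.4  80.2]
railR [-28.9  57.9] [576.4 115.9]
railinL [-21.9 -48.8] [472.7  89.8]
railinR [-21.1  52.3] [568.7 121.6]
panelL [ 30.3 -36.8] [468.2 143.2]
captop centre [  3.2   0.7 -21.4]
```

```bash
python3 - <<'E'
from p import *
p=bot.get_position()
print(bot.movel([p[0],p[1],85],max_speed=80,contact_N=6),bot.get_position())
print(bot.movel([p[0],p[1],69],max_speed=20,contact_N=2),bot.get_position(),bot.get_contact_force())
bot.hold(0.2);bot.move_gripper(0.62);bot.hold(0.4)
bot.movel([p[0],p[1],180],max_speed=100)
snap("wrist","w5");print(bot.get_t())
E
```

```text
False [512.8 125.8  85.4]
True [512.4 125.6  74.2] [-2.4 -0.5  7. ]
23.2583
```

View pics/w5.png

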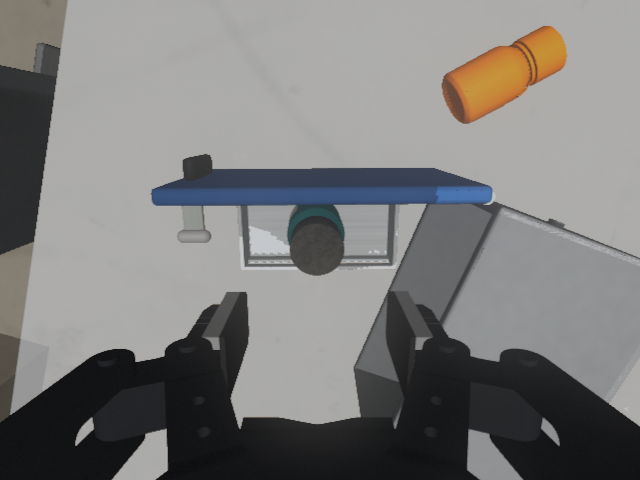

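The bottle stands in the rack with its cap at (317,247), and the gripper is clear of it. Next I push the door.

```bash
cat >> p.py <<'E'
hinge=np.array([592.,183.3])
def push(th,r,z=75,L=125):
    a=np.radians(90-th); y=np.array([np.cos(a),np.sin(a)]); o=np.array([-y[1],y[0]])
    return [*(hinge-L*y+(10+r)*o),z],down(90-th)
E
python3 - <<'E'
from p import *
print([bot.ik(*push(t,11)) for t in (72,40,0)])
p=bot.get_position(); bot.movel(p+[0,0,20]); bot.move_gripper(0)
bot.move_ptp(*push(72,55,200)); bot.movel(push(72,55)[0],max_speed=150,contact_N=8)
f0=bot.get_contact_force()
print(bot.movel(push(72,5)[0],max_speed=25,contact_N=1.5),(bot.get_position()-push(72,0)[0])@bot.get_eef_rot(),bot.get_contact_force()-f0,bot.get_t())
E
```

```text
[array([-43.2,  25.2,  24.4, 118.5, -16.1,  39.4,   9.6]), array([-31.6,  25.6,  20.1, 116.9, -13.4,  39.7,  47.1]), array([-18.6,  30.4,  12.3, 107. ,  -9. ,  43.5,  88.7])]
False [ 5.1  0.  -0. ] [-0.4  1.2 -0.1] 27.7083
```

```bash
python3 - <<'E'
from p import *
for t in (60,48,36,25,15,10):
    p,R=push(t,8); bot.movel(p,R,max_speed=40); print(t,bot.get_contact_force(),bot.get_t())
snap("side","d6",(200,180,400,330),3)
E
```

```text
60 [ 0.5  0.1 -0.9] 28.4417
48 [-0.3  0.1 -0.3] 29.25
36 [ 0.2  0.6 -0.1] 30.0583
25 [-0.2  0.6 -0.2] 30.8167
15 [ 0.7 -0.  -0.7] 31.5167
10 [-0.   0.4  0.3] 31.9417
```

View pics/d6.png

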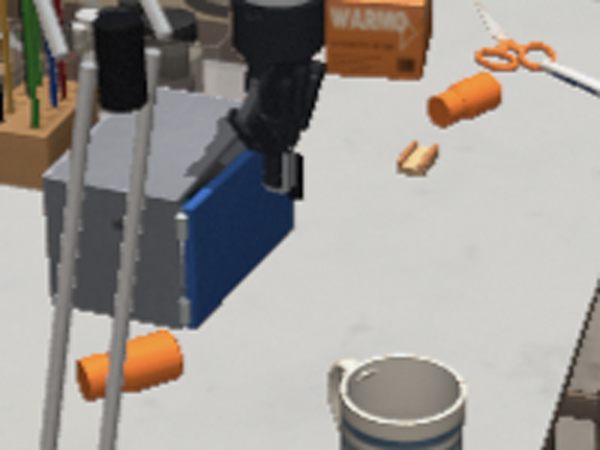

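The door follows and is nearly shut, with the fingers on its outer face at (280,180). Next comes the push over the catch.

```bash
python3 - <<'E'
from p import *
p,R=push(4,8); bot.movel(p,R,max_speed=30); print(bot.get_contact_force())
q=np.array(push(0,8)[0]); f0=bot.get_contact_force()
for k in range(1,13):
    c=bot.movel(q+[2*k,0,0],R,max_speed=20,contact_N=22)
    f=bot.get_contact_force(); print(k,c,bot.get_position()[0].round(1),f)
    if c or f[0]<-17: break
bot.hold(0.2)
E
```

```text
[-3.8 -0.9 -1.7]
1 True 564.5 [-2.7 -0.1 -0.2]
```

```bash
python3 - <<'E'
from p import *
R=bot.get_eef_rot(); q=bot.get_position()
for k in range(1,22):
    c=bot.movel(q+[k,0,0],R,max_speed=15,contact_N=30)
    f=bot.get_contact_force(); print(k,c,bot.get_position()[0].round(1),f)
    if f[0]<-20: break
bot.hold(0.1);print(bot.get_t())
snap("side","d7",(200,180,400,330),3)
E
```

```text
1 False 564.4 [-8.7  1.5  1.9]
2 False 564.4 [-12.6   1.9   2.4]
3 False 564.4 [-21.6   1.5   8. ]
33.9167
```

View pics/d7.png

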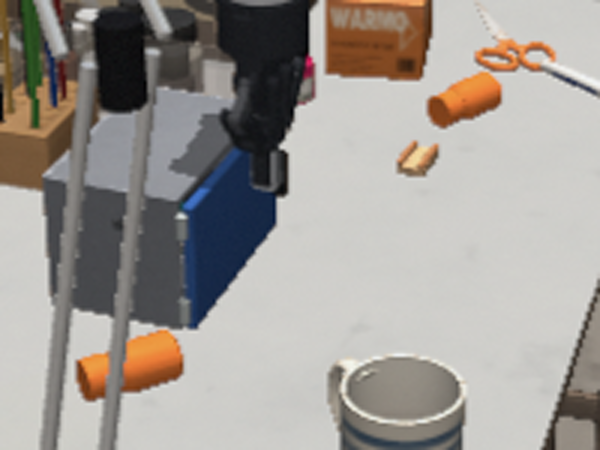

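Push force reached 21 N with no further travel, so the door looks shut. I'll back off and measure its angle by colour from above.

```bash
python3 - <<'E'
from p import *
q=bot.get_position(); bot.movel(q-[50,0,0],max_speed=80); bot.movel(q+[-60,0,250],max_speed=150)
bot.move_ptp([490,60,330],down(90))
bot.move_gripper(0)
c=imaging.calibration("wrist"); im=imaging.read_camera("wrist"); cv2.imwrite("pics/w8.png",im[:,:,::-1])
I=im.astype(int); m=((I[:,:,2]>I[:,:,0]+40)&(I[:,:,2]>I[:,:,1]+25)).astype(np.uint8)
n,l,s,_=cv2.connectedComponentsWithStats(m); k=1+np.argmax(s[1:,4]); print(s[k]); m=l==k
cols=np.arange(s[k][0]+8,s[k][0]+s[k][2]-8)
for nm,f in (("lo",lambda v:v.max()),("hi",lambda v:v.min())):
    v=np.array([f(np.where(m[:,u])[0]) for u in cols]); a,b=np.polyfit(cols,v,1)
    res=v-(a*cols+b); g=abs(res)<2; a,b=np.polyfit(cols[g],v[g],1)
    P=[ray(c,u,a*u+b,114.5)[:2] for u in (cols[0],cols[-1])]; d=P[1]-P[0]
    print(nm,P,np.degrees(np.arctan2(d[1],d[0])),np.std(res[g]))
# cabinet rows beyond the door: grey edges
for u in range(cols[0],cols[-1],25):
    v0=np.where(m[:,u])[0].max(); print(u,v0,I[v0-3:v0+40:2,u].sum(1)//3)
print(bot.get_t())
E
```

```text
[336 295 106  13 904]
lo [array([586.1,  87.2]), array([590.1, 174.6])] 87.3517472929554 0.5757311412262642
hi [array([577.9,  87. ]), array([581.4, 173.9])] 87.68631737342267 0.2971438286187617
344 300 [ 95 108  38  38  36  36  36  35  45  34  39  35  33  31  32  31  31  29
  30  28  31  31]
369 305 [110 106 147  92  79 131 137 137 138 139 139 139 138 137 138 138 136 137
 137 138 115  60]
394 305 [116 113  92  92  63 121 138 139 138 138 137 137 138 137 135 135 136 137
 137 137 136 136]
419 306 [114 113  70  58  71 123 137 137 138 138 138 136 136 135 135 136 136 136
 135  71  42  41]
37.1083
```

```bash
python3 - <<'E'
from p import *
c=imaging.calibration("wrist"); g=cv2.cvtColor(cv2.imread("pics/w8.png"),cv2.COLOR_BGR2GRAY).astype(float)
P=[]
for u in range(358,440,2):
    col=g[304:325,u]; i=np.where(col>128)[0]; i=i[i>3]
    if len(i): v=304+i[0]-(col[i[0]]-128)/max(col[i[0]]-col[i[0]-1],1); P.append((u,v))
P=np.array(P); 
a,b=np.polyfit(P[:,0],P[:,1],1); r=P[:,1]-a*P[:,0]-b; k=abs(r)<1; a,b=np.polyfit(P[k,0],P[k,1],1)
W=[ray(c,u,a*u+b,120)[:2] for u in (358,438)]; d=W[1]-W[0]; print(W,np.degrees(np.arctan2(*d[::-1])),k.sum(),r.std())
# left outer edge of the cabinet top
Q=[]
for v in range(320,420,4):
    row=g[v,420:480]; dd=np.abs(np.diff(row)); Q.append((420+dd.argmax(),v,int(dd.max())))
print(Q)
print([ray(c,q[0],q[1],120)[:2] for q in (Q[0],Q[8])])
# scene/side colours of open-gap: blue door corner pixels in scene cam
im=imaging.read_camera("scene").astype(int); cv2.imwrite("pics/sc9.png",im[:,:,::-1]); S=imaging.calibration("scene")
m=((im[:,:,2]>im[:,:,0]+35)&(im[:,:,2]>im[:,:,1]+20))[180:290,220:400]; n,l,s,_=cv2.connectedComponentsWithStats(m.astype(np.uint8)); j=1+np.argmax(s[1:,4]); print(s[j])
t=[]
for u in range(s[j][0]+6,s[j][0]+s[j][2]-6): t.append((u+220,180+np.where(l[:,u]==j)[0].min()))
t=np.array(t);a,b=np.polyfit(t[:,0],t[:,1],1);r=t[:,1]-a*t[:,0]-b;k=abs(r)<1.5;a,b=np.polyfit(t[k,0],t[k,1],1)
W=[ray(S,u,a*u+b,114.5)[:2] for u in (t[0,0],t[-1,0])];d=W[0]-W[1];print("scene door",W,np.degrees(np.arctan2(*d[::-1])),r.std())
E
```

```text
[array([591.9, 100.5]), array([595.1, 178.3])] 87.63071711893603 27 3.1169730408601706
[(np.int64(439), 320, 15), (np.int64(442), 324, 15), (np.int64(440), 328, 17), (np.int64(438), 332, 15), (np.int64(438), 336, 14), (np.int64(439), 340, 9), (np.int64(429), 344, 35), (np.int64(438), 348, 43), (np.int64(445), 352, 69), (np.int64(453), 356, 68), (np.int64(462), 360, 56), (np.int64(470), 364, 68), (np.int64(478), 368, 67), (np.int64(423), 372, 4), (np.int64(429), 376, 3), (np.int64(424), 380, 2), (np.int64(423), 384, 3), (np.int64(420), 388, 2), (np.int64(427), 392, 2), (np.int64(434), 396, 28), (np.int64(434), 400, 94), (np.int64(434), 404, 47), (np.int64(433), 408, 29), (np.int64(434), 412, 22), (np.int64(464), 416, 39)]
[array([601.3, 179.8]), array([636.4, 188.6])]
[  55   20   66   59 2693]
scene door [array([589.2, 169.2]), array([583.2,  19.1])] 87.68217280645116 0.2980437322412926[ WARN:0@1.334] global loadsave.cpp:1063 imwrite_ Unsupported depth image for selected encoder is fallbacked to CV_8U.
```

The door and the cabinet front are parallel (87.6° and 87.6°), so the door is shut and the catch is holding.

```bash
python3 -c "
from station import workorder
print(workorder.close_job())"
```

```text
the job is handed in; nothing more can be done
None
```

The job is handed in at about 37 s: I stood the teal bottle upright on the bench, lifted it by its cap into the door rack, and pushed the door shut (it measures parallel to the cabinet front); I could not see the bottle inside after the door closed, so its standing there is unconfirmed.

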